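# Find the brake caliper whose pistons are back, with the gap gauge

## Robot

A 6-joint arm with a two-finger parallel gripper is mounted at the origin on the work surface. World frame = base frame: x ahead of the robot, y to its left, z up, the work surface at z = 0. Lengths are in m, angles in rad, forces in N, time in s.
With the tool pointing down it reaches from about 0.3 to 0.875 m from the base axis. Payload 6.4 kg.
Tool frame: the origin (TCP) lies at the very end of the fingers, on their centre line; the grasp point (between the pads) lies behind it (manip.hold_point_z is the z of the grasp point in the tool frame, in m); z points along the fingers, y is the line along which they close (so a half turn about z gives the same grasp; the last joint's range is limited). The gripper opens to 85 mm and grips with 20 to 120 N. Pads are 22 mm wide; open, the fingers measure 114 mm over their backs; the gripper's body (76 mm by 85 mm) begins 54 mm behind the grasp point. The pads swing forward as they close: fully open they stand 13 mm farther back than shut.
Start: joints at [-1.446, 0.181, 1.607, -0, 1.354, -0.206], TCP at [0.187, -0.544, 0.231] pointing down, gripper open.
Joint ranges: [-2.99, 2.99], [-0.89, 2.07], [0.3, 2.58], [-1.14, 4.28], [0, 2.63], [-3.12, 3.12]. Speed limits (rad/s): [2.57, 2.57, 3.01, 3.14, 3.14, 3.14].

## Interface

Orientations are given as a unit quaternion [x, y, z, w].
In Python, from bench import manip gives the robot as it stands. Calls block until the motion is done:
- manip.move_ptp(position, orientation): joint-space move of the TCP to a pose.
- manip.movel(position, v=0.15, attitude=None, f_stop=None): straight line of the TCP; attitude=None keeps the orientation; v is the mean speed in m/s. With f_stop (N) it stops when the force on the tool has changed by that much, and returns True; else False.
- manip.move_joints(angles): joint-space move.
- manip.let_go() and manip.close_gripper(grasp_force=None): open the fingers fully, or close them until they stop; grasp_force is the grip in N (None keeps the last).
- manip.dwell(seconds).
- manip.ik(position, orientation): joint angles nearest the present ones, or None.
- manip.observe(): the state.
- manip.snapshot(name): name is "side" or "top"; returns (picture, depth): 480x640x3 uint8, blue, green, red; 480x640 float32, m along the optical axis (not along the pixel's ray), 0 where there is no reading.
- manip.camera_model(name): a dict with "fovy" (degrees; the focal length in pixels is half the picture's height over the tangent of half this angle, whatever the lens; pixels are square), "cx", "cy" (the principal point, pixels), "T" (4x4, takes a point from camera to world coordinates). Camera axes: x right, y down, z forward; pixel columns grow to the right and rows downward; lengths in m; the calibration is good to about 2 mm. A picture is of the moment at which its call begins. camera_model takes no time and is no camera call.
A pose or a line that the arm cannot do raises manip.IKError and nothing moves.
- manip.job_done(): hands the job in; it is judged then, once.
Trained networks look in the newest picture that a camera, given by its name, has taken for a name from the list of things; names that differ only in an ending like _2 or _b are one class to them, and where a whole thing is asked for, a point or a joint stands for the part that bears it (a point fixed in the world has none). Each returns a list of dicts, best first, with "conf" (0 to 1); they miss things now and then, are a little off and sometimes report something else, mostly with a low value. They report only what shows in the picture. A call takes as long as a camera call. They do not tell look-alikes from the thing itself.
- manip.regions_of(camera, target): "mask" (480x640 bool, what is visible of it) and "rect" ([centre column, centre row, width, height] in pixels, round what is visible of it).
The state is a dict: "t": time; "joint_pos": joint angles; "qd": joint speeds; "effort": joint torques, N m; "eef_pos": TCP position; "orientation": TCP orientation; "force": force on the tool from outside, world axes, zero at the start; "ft_torque": the same for the moment, N m; "opening": finger opening in m; "grasp_force": force on a finger pad.
Only numpy, scipy, OpenCV 4.12 (cv2) and the standard library are available. Lean on these libraries where they do the work, as an engineer would, in place of code of your own. Each camera call takes 0.05 s, during which the arm holds its last target. There are 200 camera calls.

## Task

Take the orange gap gauge from its rack and try its yellow blade in the slots of the two blue brake calipers, slowly and without forcing it: in one the pistons are fully back and the blade slides all the way in, in the other it jams. Keep hold of the gauge until its collar sits flush on the mouth of the caliper it fits, then let go and leave it there; do not disturb the other things on the counter.

Things in the scene. Friction and masses are not known exactly. Their poses are not given: they have to be found in the camera images.
- gauge: gap gauge, about 120 g, upright in the rack, blade down. Origin: centre of the collar's underside; z along the handle, away from the blade. Yellow blade 8 (x) by 28 (y) mm, 60 mm long along -z, the last 6 mm 6 mm thick; orange collar 28 by 42 mm, z 0 to 8; straight orange handle 22 (x) by 30 (y) mm, z 8 to 88. The same after a half turn about z.
- rack: grey rack block, fixed, 90 (x) by 75 (y) by 75 mm high; origin at the centre of its underside. The gauge stands in its 11 by 31 mm upright slot with the collar on the rack's top, 75 mm above the counter; lift it straight up by over 60 mm to clear it.
- caliper_a: blue brake caliper A, fixed, 56 (x) by 90 (y) by 88 (z) mm. Origin: centre of its slot's mouth, in the flat mouth face, 135 mm above the counter. z points out of the slot, 30 degrees from vertical, leaning to the stand's -x (roughly to the robot). Slot: 12 mm wide in x, 72 mm deep along -z, open at both y ends. Pistons either back (blade fits) or out, leaving 2 mm (see stand_a).
- caliper_b: blue brake caliper B, fixed, 56 (x) by 90 (y) by 88 (z) mm. Origin: centre of its slot's mouth, in the flat mouth face, 135 mm above the counter. z points out of the slot, 30 degrees from vertical, leaning to the stand's -x (roughly to the robot). Slot: 12 mm wide in x, 72 mm deep along -z, open at both y ends. Pistons either back (blade fits) or out, leaving 2 mm (see stand_b).
- stand_a: heavy fixed stand of caliper_a, base plate 150 (x) by 110 (y) by 12 mm, origin under its centre; the slot's mouth lies 25 mm towards -x, 135 mm up. The calipers look alike from outside; in one, not told which, the pistons stand out and the blade stops dead with its tip about 21 mm in; in the other it goes in all 60 mm, until the collar meets the mouth.
- stand_b: heavy fixed stand of caliper_b, base plate 150 (x) by 110 (y) by 12 mm, origin under its centre; the slot's mouth lies 25 mm towards -x, 135 mm up. Same size and shape as stand_a. The jam is a hard stop: ease the blade in at 15 mm/s or less, as a faster knock or a push of over 80 N counts as forcing it.
- gauge_tip (a point): middle of the gauge blade's tip, 60 mm from the collar's underside.
- pump: red plastic hand pump lying down, 215 mm long along x, 36 mm high. Bystander, loose; leave it where it lies.
- bolt_tool: flat steel chainring bolt tool, 160 mm long, 7 mm thick, up to 23 mm high at its pins. Bystander, loose; leave it where it lies.
- bumper: round black hard silicone bumper, 64 mm across, 26 mm high. Bystander, loose; leave it where it lies.
- jar: glass jar with steel lid, 80 mm across, 110 mm high; origin under its centre. Bystander, loose; leave it where it lies.
- wrench: steel wrench lying flat, 180 mm long. Bystander, loose; leave it where it lies.
Not all that is in view belongs to the job. What is shaped like the rack but brown is not meant.

How it is judged:
On the way, in this order (a step that is already met when the one before it is completed fails the run):
1. the held gauge has been lifted out of its rack (contact force between gauge and the fingers above 1 N and z of gauge in the frame of rack above 0.14 m), for 0.1 s.
2. the gauge, still held, is all the way in a caliper's slot (contact force between gauge and the fingers above 1 N and ((z of gauge in the frame of caliper_a between -0.006 and 0.006 m and x of gauge in the frame of caliper_a between -0.006 and 0.006 m and y of gauge in the frame of caliper_a between -0.03 and 0.03 m and angle between the z axis of gauge and the z axis of caliper_a, either way round below 0.14 rad) or (z of gauge in the frame of caliper_b between -0.006 and 0.006 m and x of gauge in the frame of caliper_b between -0.006 and 0.006 m and y of gauge in the frame of caliper_b between -0.03 and 0.03 m and angle between the z axis of gauge and the z axis of caliper_b, either way round below 0.14 rad))), for 0.1 s.
At the end, for the whole second after the job is handed in: The gauge rests, released and still, with its blade all the way in the slot of the caliper that it fits: the collar's underside within 6 mm of the mouth face, within 6 mm of the slot's middle across it and 30 mm along it, its axis within 8 degrees of the slot's (((z of gauge in the frame of caliper_a between -0.006 and 0.006 m and x of gauge in the frame of caliper_a between -0.006 and 0.006 m and y of gauge in the frame of caliper_a between -0.03 and 0.03 m and angle between the z axis of gauge and the z axis of caliper_a, either way round below 0.14 rad) or (z of gauge in the frame of caliper_b between -0.006 and 0.006 m and x of gauge in the frame of caliper_b between -0.006 and 0.006 m and y of gauge in the frame of caliper_b between -0.03 and 0.03 m and angle between the z axis of gauge and the z axis of caliper_b, either way round below 0.14 rad)) and contact force between gauge and the fingers below 0.1 N and linear speed of gauge below 0.02 m/s); the robot touches nothing.
It fails at once if the gauge is forced against a caliper (over 80 N) (contact force between gauge and caliper_a above 80 N or contact force between gauge and caliper_b above 80 N).
It fails at once if a bystander is moved by more than 30 mm (distance of any of pump, bolt_tool, bumper, jar, wrench from where it was at the start of the episode above 0.03 m).
It also fails if it takes over 59 s, if anything falls off the work surface, if the arm or the gripper's body presses on something with over 40 N, if the wrist force passes 120 N, or if a joint passes its speed limit or range.

## Working session

There is one attempt and no reset: what is moved stays moved. The work goes in short steps, each a Python script; the robot and the scene stay as the last script left them, time stands still between calls to the robot, and variables do not carry over. Pictures are saved under pics/ and viewed, at most 10 in all, crops included, and the job is handed in when it is done.

```bash
mkdir -p pics
cat > h.py <<'E'
from bench import manip
import numpy as np, cv2
from scipy.spatial.transform import Rotation as R
def cloud(cam,d):
    m=manip.camera_model(cam); f=240/np.tan(np.radians(m["fovy"])/2)
    v,u=np.mgrid[:480,:640]
    P=np.stack([(u-m["cx"])/f*d,(v-m["cy"])/f*d,d],-1)
    T=np.array(m["T"]); return P@T[:3,:3].T+T[:3,3]
E
python3 - <<'E'
from h import *
print(manip.hold_point_z)
for c in("top","side"):
    b,d=manip.snapshot(c); cv2.imwrite(f"pics/{c}0.png",b); np.savez(f"{c}0.npz",b=b,d=d)
    P=cloud(c,d); print(c,np.array(manip.camera_model(c)["T"])[:3].round(3).tolist())
    for n in("gauge","rack","caliper_a","stand_a"):
        for r in manip.regions_of(c,n)[:4]:
            q=P[r["mask"]&(d>0)]
            print(n,round(r["conf"],2),np.round(r["rect"]),np.median(q,0).round(3),q.min(0).round(3),q.max(0).round(3))
E
```

```text
-0.0187
top [[-0.023, -0.997, 0.08, 0.42], [-1.0, 0.023, -0.001, 0.077], [-0.001, -0.08, -0.997, 1.158]]
gauge 0.66 [364. 205.  19.  16.] [ 0.581 -0.01   0.155] [ 0.572 -0.035  0.074] [0.606 0.006 0.168]
rack 0.83 [481. 343.  50.  51.] [ 0.244 -0.295  0.072] [ 0.172 -0.367 -0.004] [ 0.298 -0.258  0.082]
rack 0.77 [358. 209.  47.  49.] [ 0.569 -0.004  0.073] [ 0.527 -0.065 -0.002] [0.649 0.038 0.083]
caliper_a 0.78 [257. 214.  49.  37.] [0.562 0.232 0.126] [ 0.52   0.178 -0.004] [0.629 0.307 0.152]
caliper_a 0.77 [462. 194.  54.  43.] [ 0.595 -0.24   0.126] [ 0.551 -0.343 -0.005] [ 0.668 -0.185  0.152]
stand_a 0.81 [262. 218.  52.  62.] [0.557 0.227 0.085] [ 0.492  0.173 -0.003] [0.648 0.304 0.152]
stand_a 0.56 [452. 200.  63.  68.] [ 0.591 -0.234  0.082] [ 0.524 -0.334 -0.008] [ 0.685 -0.179  0.152]
stand_a 0.48 [300. 277.  21.  24.] [0.417 0.141 0.024] [0.389 0.113 0.001] [0.448 0.171 0.032]
side [[-0.789, -0.4, 0.466, -0.063], [-0.615, 0.512, -0.6, 0.829], [0.001, -0.76, -0.65, 0.951]]
gauge 0.64 [316. 212.  24.  38.] [ 0.578 -0.003  0.123] [ 0.569 -0.036  0.076] [0.6   0.011 0.166]
rack 0.65 [316. 242.  63.  54.] [0.561 0.019 0.04 ] [ 0.523 -0.133 -0.004] [0.652 0.041 0.086]
caliper_a 0.95 [369. 170.  47.  49.] [ 0.59  -0.213  0.117] [ 0.547 -0.465 -0.006] [ 0.73  -0.183  0.149]
caliper_a 0.88 [250. 279.  61.  55.] [0.556 0.255 0.123] [0.515 0.104 0.005] [0.679 0.289 0.152]
caliper_a 0.63 [318. 212.  23.  42.] [ 0.578 -0.003  0.12 ] [ 0.568 -0.207 -0.008] [0.739 0.011 0.166]
stand_a 0.73 [255. 300.  80.  88.] [0.553 0.252 0.014] [ 0.488  0.117 -0.003] [0.65  0.295 0.152]
stand_a 0.6 [364. 180.  70.  76.] [ 0.59  -0.22   0.014] [ 0.517 -0.496 -0.006] [ 0.737 -0.177  0.149]
```

View pics/top0.png

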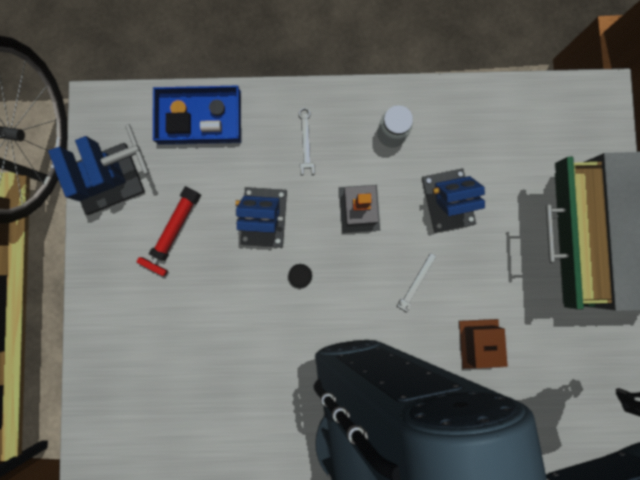

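View pics/side0.png

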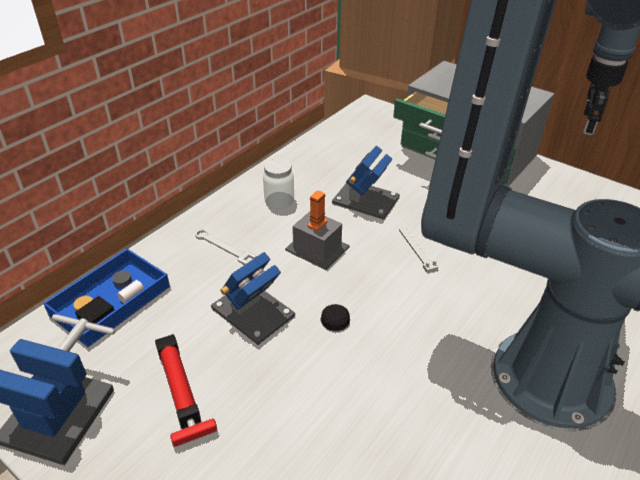

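The target is the grey rack at top-view (360,209), with the orange gauge in it at (364,203). The brown block at (483,343) is the look-alike. The two calipers on plates are at (258,214) and (460,196), and the larger blue clamp at (90,165) is something else. Next I'll fit models to the point clouds and check with a crop.

```bash
cat > fit.py <<'E'
from h import *
from scipy.optimize import least_squares
def box(p,lo,hi):
    c=(np.array(lo)+hi)/2; q=abs(p-c)-(np.array(hi)-lo)/2
    return np.linalg.norm(np.maximum(q,0),axis=1)+np.minimum(q.max(1),0)
Rt=R.from_euler("y",-30,degrees=True).as_matrix()
def loc(p,s):
    c,n=np.cos(s[2]),np.sin(s[2]); return (p-np.r_[s[:2],0])@np.array([[c,-n,0],[n,c,0],[0,0,1]])
def stand(p,s):
    q=loc(p,s); m=(q-[-.025,0,.135])@Rt
    plate=box(q,[-.075,-.055,0],[.075,.055,.012])
    # two jaws + back
    return np.minimum.reduce([plate,box(m,[-.028,-.045,-.088],[-.006,.045,0]),box(m,[.006,-.045,-.088],[.028,.045,0]),box(m,[-.028,-.045,-.088],[.028,.045,-.072])])
def rack(p,s): return box(loc(p,s),[-.045,-.0375,0],[.045,.0375,.075])
def gauge(p,s):
    q=loc(p,s)-[0,0,.075]
    return np.minimum(box(q,[-.014,-.021,0],[.014,.021,.008]),box(q,[-.011,-.015,.008],[.011,.015,.088]))
def fit(f,P,s0,zlo,zhi,rad):
    best=None
    for y0 in (-.35,0,.35):
        s=np.r_[s0[:2],y0]
        for it in range(3):
            Q=P[(P[:,2]>zlo)&(P[:,2]<zhi)&(np.hypot(*(P[:,:2]-s[:2]).T)<rad)]
            r=least_squares(lambda s:f(Q,s),s,loss="soft_l1",f_scale=.002); s=r.x
        if best is None or r.cost/len(Q)<best[1]: best=(s,r.cost/len(Q),len(Q),np.median(abs(f(Q,s))))
    return best
if __name__=="__main__":
    C={c:cloud(c,np.load(c+"0.npz")["d"]).reshape(-1,3) for c in("top","side")}
    C["both"]=np.vstack(list(C.values()))
    for c,P in C.items():
        for n,f,s0,a in(("rack",rack,(.565,0),(.01,.078,.08)),("gauge",gauge,(.578,-.006),(.079,.18,.035)),("L",stand,(.57,.232),(.006,.17,.1)),("R",stand,(.60,-.24),(.006,.17,.1))):
            s,k,m,e=fit(f,P,s0,*a); print(c,n,s.round(4),"cost",k,m,"med",e.round(4))
    b=np.load("top0.npz")["b"]; cv2.imwrite("pics/crop.png",cv2.resize(b[150:270,220:500],None,fx=2.8,fy=2.8,interpolation=cv2.INTER_CUBIC))
E
python3 fit.py
```

```text
top rack [ 0.5877 -0.0137  0.0491] cost 1.2427658781714108e-06 942 med 0.001
top gauge [ 0.5879 -0.0136  0.07  ] cost 1.0819758646765744e-06 276 med 0.0006
top L [ 0.5718  0.2343 -0.0867] cost 1.4401964937223964e-06 2664 med 0.0011
top R [ 0.6041 -0.2457  0.1893] cost 1.3430276686470297e-06 2900 med 0.0011
side rack [ 0.5861 -0.0145  0.0438] cost 1.09635291671376e-06 1535 med 0.0011
side gauge [ 0.5859 -0.0145  0.047 ] cost 9.78611092773721e-07 541 med 0.001
side L [ 0.5691  0.2334 -0.0828] cost 1.8692980851078129e-06 3917 med 0.0012
side R [ 0.6026 -0.2457  0.1896] cost 2.8160687146189183e-06 2311 med 0.0015
both rack [ 0.5864 -0.0144  0.0444] cost 1.1859007687353184e-06 2477 med 0.0012
both gauge [ 0.5864 -0.0143  0.0381] cost 1.1053584772933695e-06 817 med 0.0011
both L [ 0.5707  0.2336 -0.0797] cost 1.803791177192507e-06 6581 med 0.0013
both R [ 0.6038 -0.2456  0.1893] cost 2.0167276459282887e-06 5211 med 0.0013
```

View pics/crop.png

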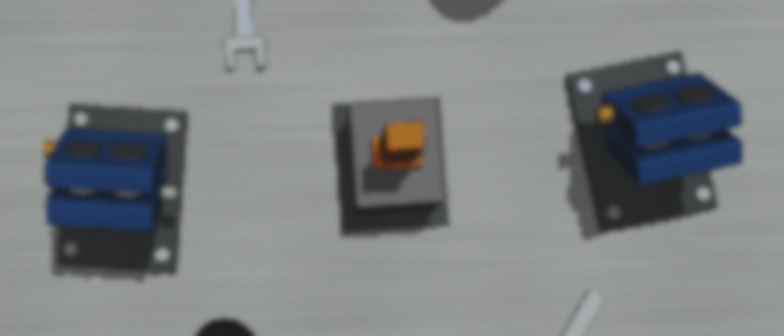

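The fits agree to about 2 mm, and the crop confirms the orange gauge in the grey rack between the two calipers. Now I'll check reach and grasp the gauge.

```bash
cat >> h.py <<'E'
ZG=.055; OFF=ZG+manip.hold_point_z
RACK=(np.r_[.5866,-.0142,.075],R.from_euler("z",.046))
def cal(s):
    r=R.from_euler("z",s[2]); return np.r_[s[:2],0]+r.apply([-.025,0,.135]), r*R.from_euler("y",-30,degrees=True)
CAL={"R":cal([.6033,-.2457,.189]),"L":cal([.570,.2338,-.082])}
SG=1
def tool(fr,off=(0,0,0),sg=None):
    """TCP pose with the gauge origin at off in frame fr"""
    o,r=fr; sg=sg or SG; y=np.r_[sg,0,0.]; z=np.r_[0,0,-1.]
    q=r*R.from_matrix(np.c_[np.cross(y,z),y,z])
    return o+r.apply(np.array(off)+[0,0,OFF]), q.as_quat()
def rel(fr):
    """gauge origin in frame fr, from the TCP"""
    return fr[1].inv().apply(np.array(manip.observe()["eef_pos"])-fr[0])-[0,0,OFF]
E
python3 - <<'E'
from h import *
for sg in(1,-1):
    for n,f in dict(rack=RACK,**CAL).items():
        for z in(0,.1):
            q=manip.ik(*tool(f,(0,0,z),sg)); print(sg,n,z,None if q is None else np.round(q,2))
E
```

```text
1 rack 0 [-0.23  0.34  1.67 -0.    1.13 -0.27]
1 rack 0.1 [-0.23  0.22  1.6  -0.    1.32 -0.27]
1 R 0 [-0.85  0.13  1.9   0.58  0.91 -1.36]
1 R 0.1 [-0.95 -0.06  1.91  0.53  1.12 -1.33]
1 L 0 [ 0.33  0.02  2.02 -0.34  0.64  0.64]
1 L 0.1 [ 0.38 -0.2   2.03 -0.3   0.86  0.61]
-1 rack 0 [-0.23  0.34  1.67 -0.    1.13  2.87]
-1 rack 0.1 [-0.23  0.22  1.6  -0.    1.32  2.87]
-1 R 0 [-0.85  0.13  1.9   0.58  0.91  1.79]
-1 R 0.1 [-0.95 -0.06  1.91  0.53  1.12  1.81]
-1 L 0 [ 0.33  0.02  2.02 -0.34  0.64 -2.5 ]
-1 L 0.1 [ 0.38 -0.2   2.03 -0.3   0.86 -2.53]
```

Run:
```python
from h import *
manip.move_ptp(*tool(RACK,(0,0,.13)))
manip.movel(tool(RACK)[0],v=.12,f_stop=15)
print(rel(RACK).round(4)); manip.close_gripper(60)
o=manip.observe(); print(o["t"],o["opening"],o["grasp_force"],o["force"])
print(manip.movel(tool(RACK,(0,0,.09))[0],v=.06,f_stop=25))
o=manip.observe(); print(o["t"],o["opening"],o["grasp_force"],o["force"],rel(RACK))
manip.move_ptp(*tool(CAL["R"],(0,0,.10)))
o=manip.observe(); print(o["t"],o["opening"],o["grasp_force"],o["force"],rel(CAL["R"]))
for c in("top","side"):
    b,d=manip.snapshot(c); np.savez(f"{c}1.npz",b=b,d=d)
    if c=="side": cv2.imwrite("pics/s1.png",cv2.resize(b[60:260,250:500],None,fx=3,fy=3))
```

```text
[ 0.0007 -0.0002  0.001 ]
4.6917 0.021477816928040645 61.61829113960266 [-0.76910949  0.00711513  1.69810246]
False
6.3417 0.021596456284144156 61.37560486793518 [ 0.06987052  0.45306337 -1.11564546] [-2.69728685e-04  4.96490009e-05  8.94943760e-02]
7.3917 0.02144323397423038 61.44373655319214 [-0.18599851  0.13988847 -1.29783588] [8.34559406e-05 4.95525291e-04 9.97800601e-02]
```

View pics/s1.png

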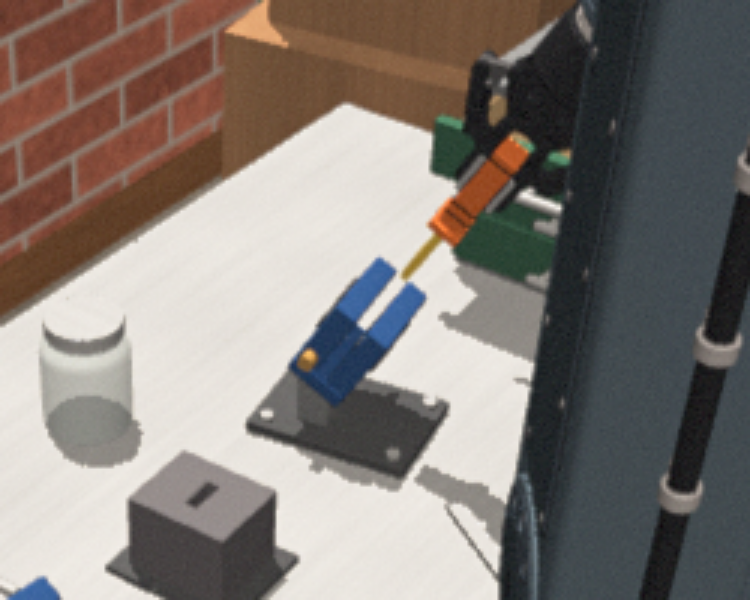

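The gauge (collar at crop pixel (450,225), blade tip at (405,275)) is held in line with the R caliper's slot mouth at about (390,285). Next I'll ease it in.

```bash
cat >> h.py <<'E'
def ease(fr,z,v=.007,f=12,x=0,y=0):
    s=manip.movel(tool(fr,(x,y,z))[0],v=v,f_stop=f); o=manip.observe()
    print(s,"t",round(o["t"],2),"gauge",rel(fr).round(4),"F",fr[1].inv().apply(o["force"]).round(1),"grip",round(o["grasp_force"],1)); return s
E
python3 - <<'E'
from h import *
f=CAL["R"]
ease(f,.066,v=.05) or ease(f,.030)
E
```

```text
False t 8.32 gauge [ 0.0001 -0.0002  0.0661] F [-0.1  0.5 -1.1] grip 61.4
False t 13.62 gauge [ 0.   -0.    0.03] F [-1.2  0.5 -0.1] grip 61.4
```

At 30 mm in there is no resistance, well past the 21 mm jam depth, so R is the caliper that fits.

Run:
```python
from h import *
f=CAL["R"]
ease(f,.006,v=.008) or ease(f,-.004,v=.005,f=10)
manip.dwell(.3)
ease(f,rel(f)[2],v=.005) 
for c in("top","side"):
    b,d=manip.snapshot(c); np.savez(f"{c}2.npz",b=b,d=d)
    if c=="side": cv2.imwrite("pics/s2.png",cv2.resize(b[80:230,280:480],None,fx=4,fy=4))
```

```text
False t 16.77 gauge [ 0.    -0.     0.006] F [-0.5 -0.6 -0.4] grip 61.4
True t 17.98 gauge [0.     0.     0.0001] F [-0.1  0.4  5.2] grip 62.1
False t 18.73 gauge [ 0.0001 -0.      0.0002] F [-0.3  0.5  3.7] grip 61.8
```

View pics/s2.png

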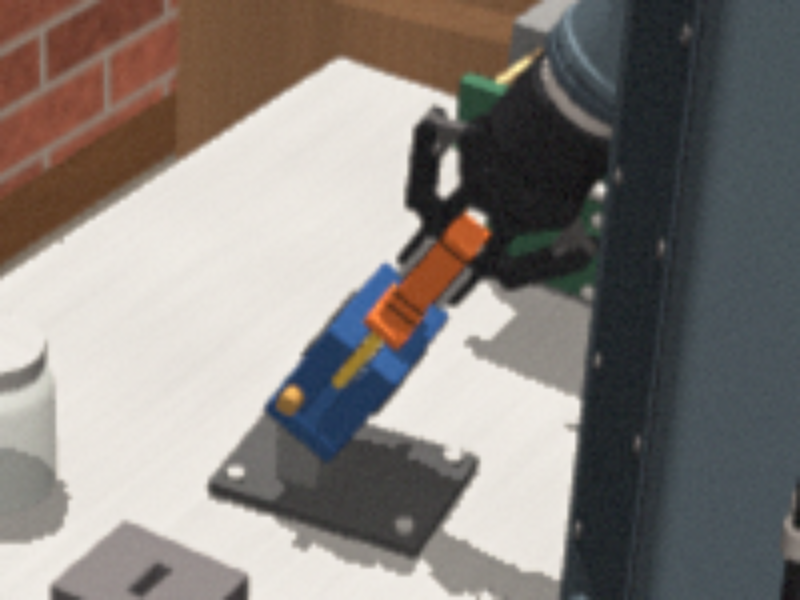

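The collar (400,315) sits flush on the mouth, with the yellow blade visible in the slot (355,360). I'll release and retreat along the axis.

Run:
```python
from h import *
f=CAL["R"]
manip.let_go(); manip.dwell(.2)
manip.movel(tool(f,(0,0,.13))[0],v=.08,f_stop=8); manip.dwell(.2)
o=manip.observe(); print(o["t"],o["force"],rel(f).round(3),o["opening"])
b,d=manip.snapshot("side"); cv2.imwrite("pics/s3.png",cv2.resize(b[80:230,280:480],None,fx=4,fy=4))
```

```text
21.65 [ 0.21582378 -0.98268775 -0.16857928] [-0.    0.    0.13] 0.08541176221678175
```

View pics/s3.png

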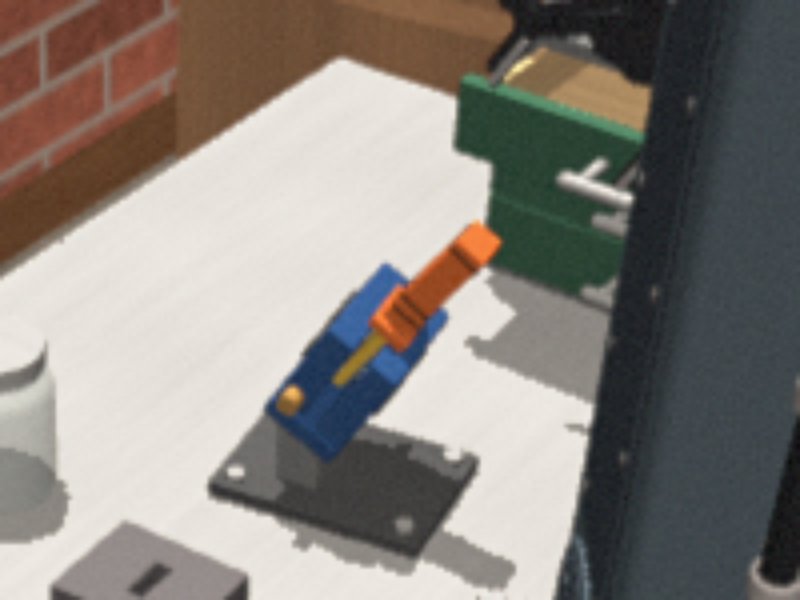

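The gauge rests in the slot with its collar at (405,318) on the mouth, and the gripper is clear of it.

```bash
python3 -c "
from bench import manip; print(manip.job_done())"
```

```text
the job is handed in; nothing more can be done
None
```

The gauge is seated flush in the right-hand caliper (negative y), where the blade went in all the way without resistance, then released and handed in at about 22 s; I did not try the other caliper, since this first one fit.

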